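Open the spare-piece jar and hold its lid over it

TASK

Pick up the square glass jar of spare jigsaw pieces, lid on, and seat it fully down in the empty square pocket of the wooden desk block, so that it cannot turn. Then unscrew the tight tin lid anticlockwise until its lugs come free and lift it straight off; handle jar and lid gently throughout (a light grip: hard squeezing dents the thin lid) and do not knock the mug, the round tin or the puzzle box. Finish while still holding the lid: keep it level and still over the open mouth, with the lid's rim about 3 cm above the glass and clear of it, so that I can drop stray pieces in, and with the jar still seated in the pocket.

Things in the scene. Friction and masses are not known exactly. Their poses are not given: they have to be found in the camera images.
- jar: square clear-glass jar full of jigsaw pieces, 60 x 60 mm, loose, 0.2 to 0.4 kg. Origin: centre of its underside; z up, x and y square to its sides. Square part 64 mm high, then a shoulder narrows to a 41 mm neck at 70 mm. Free on the smooth table it would turn with the lid. Closed, it can be lifted and carried by the lid. Squeezed beyond about 85 N per finger it counts as broken.
- jar_mouth (a point): centre of the jar's mouth, level with the glass rim, 87 mm above the jar's underside. A 2 mm black rubber sealing ring lies on the rim and stays there; it makes the lid stiff to turn
- lid: thin tinplate twist-off lid on the jar, 56 mm across, 16 mm high, 30 g. Origin: centre of its lower rim; z up. Closed, that rim is 78 mm above the jar's underside (9 mm below the glass rim), the lid's top at 94 mm. It turns stiffly, about 0.6 N m all the way. A grip of 30 to 50 N per finger turns it well; above about 85 N per finger the tin dents, which is a failure.
- lid_top (a point): centre of the lid's flat top. Three lugs in the lid hook under inclined glass threads. Turned anticlockwise (seen from above) the lugs are out after 50 degrees, and from there to 90 degrees the lid lifts straight off; near 95 they meet stops. The braced jar itself first gives up to 4 degrees, so 70 degrees is right. The lid need not rise while turning.
- block: beech desk block, 90 mm (x) by 185 mm (y) by 36 mm high, on non-slip feet: it does not move. Origin: centre of its underside. It has two pockets: the empty square jar pocket centred at y = -45 mm, and a wider well (67 x 81 mm) full of jigsaw pieces centred at y = +43 mm
- pocket (a point): centre of the floor of the square jar pocket, 8 mm above the table. The pocket is 64 x 64 mm, 28 mm deep, with 3 mm bevelled edges at the mouth, sides parallel to the block's axes. The jar stands on its floor when seated, in any of the four quarter turns
- tin: bystander: low round aluminium tin with a lid, 86 mm across, 38 mm high; origin centre of underside. Leave alone
- mug: bystander: white mug, 80 mm across, 90 mm high, handle at its +y; origin centre of underside. Leave alone
- puzzle_box: bystander: flat cardboard jigsaw box, 134 x 184 x 37 mm; origin centre of underside. Leave alone
Mind the look-alikes: they are no part of the job. What is shaped like the block but blue or turquoise is not meant.

How it is judged:
By the outcome, as a careful person would: the job done as asked, in the order asked, and still so for the second after the job is handed in, while the arm keeps its last pose, push and grip.
It also fails if it takes over 42 s, if anything falls off the work surface, if the arm or the gripper's body presses on something with over 40 N, if the wrist force passes 120 N, or if a joint passes its speed limit or range.

ROBOT

A 7-joint arm with a two-finger parallel gripper is mounted at the origin on the work surface. World frame = base frame: x ahead of the robot, y to its left, z up, the work surface at z = 0. Lengths are in m, angles in degrees, forces in N, time in s.
With the tool pointing down it reaches from about 0.425 to 0.875 m from the base axis. Payload 4.7 kg.
Tool frame: the origin (TCP) lies midway between the tips of the shut fingers; the grasp point (between the pads) lies 19 mm behind it; z points along the fingers, y is the direction in which the jaws open and shut (so a half turn about z gives the same grasp; the last joint's range is limited). The gripper opens to 87 mm and grips with 3 to 60 N. Pads are 19 mm wide; open, the fingers measure 117 mm over their backs; the gripper's body (75 mm by 190 mm) begins 51 mm behind the grasp point.
Start: joints at [72.027, 18.392, -4.016, 83.108, 1.295, 78.541, -3.26], TCP at [0.209, -0.615, 0.223] pointing down, gripper open.
Joint ranges: [-163.93, 163.93], [-17.29, 119.83], [-79.2, 71.16], [3.27, 140.29], [-89.18, 269.18], [5.43, 117.66], [-154.24, 154.24]. Speed limits (degrees/s): [147.25, 147.25, 180, 180, 180, 180, 180].

INTERFACE

Orientations are given as [roll, pitch, yaw] about the fixed x, y, z axes, in that order (R = Rz(yaw) Ry(pitch) Rx(roll)).
In Python, from cell import env gives the robot as it stands. The module is installed in compiled form; this text tells all that it offers.
- The arm moves only by the tool servo_tool, never from a script. Its argument "plan" is a list of rows, each a list of 3 entries, a list of its own where there are three numbers: the opening, from 0 (shut) to 1 (fully open), then the shift along the tool's x, y, z in cm, then the turn, a rotation vector about the tool's x, y, z in degrees. A call has 1 to 20 rows; each row shifts and turns the pose as measured when the row begins, along the tool's axes as they then stand; what a row does not reach is not made up. A row lasts 1/12 s, in which the tool goes at most 41.7 mm and 7.16 degrees, less where a joint would pass 70% of its speed; a pose out of reach is approached as far as the arm can. A call is refused whole if a number of a shift passes 4.17 or a number of a turn 7.16, either way. A call with a gripper value outside its range is refused whole. The fingers move at their own pace and stop on an object; "force" is the grip in N (left out, the last holds). Time passes only in rows, so rows that do not move let the fingers close. It gives the time, the measured TCP pose, the force and the opening at its end, in the units of the state.
- env.get_obs(): the state, without advancing time (a new reading comes with each control period).
- env.read_camera(name): name is "side" or "top"; returns a dict with "image" (400x640x3 uint8, blue, green, red), "fx", "fy", "cx", "cy" (pixels), "k1" (the pictures are not rectified: a ray, as slopes to the right and down, at radius r is drawn at 1 + k1 r^2 times it, then the intrinsics apply), "rvec" (rotation vector, rad) and "tvec" (3), from world to camera coordinates, as OpenCV has them. Camera axes: x right, y down, z forward; pixel columns grow to the right and rows downward; lengths in m; the calibration is good to about 2 mm. A picture is of the moment at which its call begins. There is no depth.
- env.sign_off(): hands the job in, once; it reports no verdict.
The state is a dict: "time_s": time; "qpos": joint angles; "joint_velocities": joint speeds; "effort": joint torques, N m; "tool_pos": TCP position; "tool_rot": TCP orientation; "force": force on the tool from outside, world axes, zero at the start; "wrist_torque": the same for the moment, N m; "grip_width": finger opening in m.
Only numpy, scipy, OpenCV 4.12 (cv2) and the standard library are available. Lean on these libraries where they do the work, as an engineer would, in place of code of your own. Each camera call takes 0.05 s, during which the arm holds its last target. There are 200 camera calls.

## Working session

There is one attempt and no reset: what is moved stays moved. The work goes in short steps, Python scripts to look and compute and a tool call to move; the robot and the scene stay as the last step left them, time stands still between calls to the robot, and variables do not carry over. Pictures are saved under pics/ and viewed, about 8 in all and at most 12, crops included, and the job is handed in when it is done.

Besides the shell and the picture viewer there is one more tool, called after "Emit:" as name(argument=value, ...), one argument or row to a line, values as JSON. servo_tool: Moves the arm, as the interface text tells. Its arguments: {"type":"object","properties":{"plan":{"type":"array"},"force":{"type":"number"}},"required":["plan"]}

```bash
mkdir -p pics; cat > h.py <<'E'
import numpy as np, cv2
from cell import env
def shot(name,fn):
    c=env.read_camera(name); cv2.imwrite('pics/'+fn,c['image']); 
    np.savez('pics/'+fn+'.npz',**{k:np.array(v) for k,v in c.items()}); return c
def load(fn): return np.load('pics/'+fn+'.npz')
def ray(c,u,v):
    x=np.array([(u-c['cx'])/c['fx'],(v-c['cy'])/c['fy']]); s=x.copy()
    for _ in range(20): s=x/(1+c['k1']*(s@s))
    R=cv2.Rodrigues(np.array(c['rvec'],float))[0]; t=np.array(c['tvec'],float).ravel()
    return -R.T@t, R.T@np.array([s[0],s[1],1])
def at(c,u,v,z):
    o,d=ray(c,u,v); return o+d*(z-o[2])/d[2]
def proj(c,P):
    R=cv2.Rodrigues(np.array(c['rvec'],float))[0]; p=R@np.array(P,float)+np.array(c['tvec'],float).ravel()
    s=p[:2]/p[2]; s=s*(1+c['k1']*(s@s)); return np.array([c['fx']*s[0]+c['cx'],c['fy']*s[1]+c['cy']])
E
python3 - <<'E'
from h import *
for n in('top','side'):
    c=shot(n,n+'0.png'); print(n,-cv2.Rodrigues(c['rvec'])[0].T@np.array(c['tvec']).ravel(),c['fx'],c['k1'])
print(env.get_obs())
E
```

```text
top [0.50441843 0.01901338 1.00143273] 367.3110980493668 -0.023800872348422947
side [0.25253902 0.63682518 0.9165794 ] 396.7925184931571 -0.00554582216470749
{'time_s': 0.1, 'qpos': array([72.02846752, 18.43724917, -4.01725497, 83.16645399,  1.29458064,
       78.53797919, -3.25896055]), 'joint_velocities': array([-0.01291822, -0.07082775,  0.05054334, -0.14692017, -0.02301152,
       -0.0716453 ,  0.0091767 ]), 'effort': array([-9.40056962e-04, -4.92571807e+01, -4.06235782e-01, -3.13397419e+01,
       -6.42072642e-02,  3.94669280e-02,  5.78363597e-05]), 'tool_pos': array([ 0.20907595, -0.61496395,  0.22155624]), 'tool_rot': array([-1.79903527e+02,  4.23014522e-03,  1.87836897e+01]), 'force': array([-0.00195226, -0.76336792,  0.24987236]), 'wrist_torque': array([ 0.02244635, -0.04803946, -0.06133398]), 'grip_width': 0.08666696895328091}
```

View pics/top0.png

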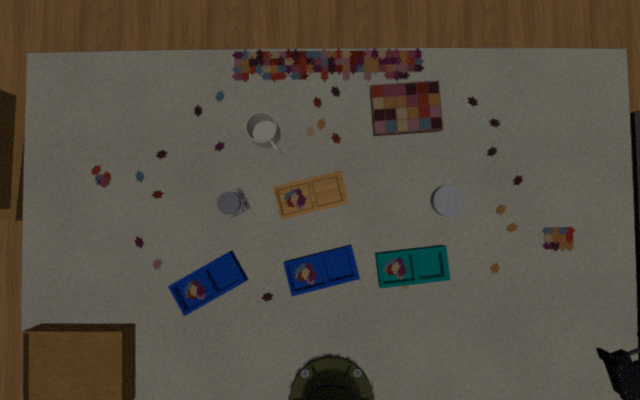

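View pics/side0.png

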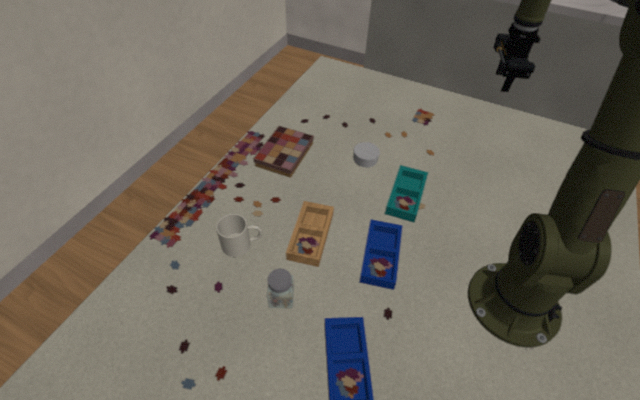

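Top view: jar at about (232,203), beech block at (310,194) with its empty pocket on the right (-y), mug (263,130), tin (447,200), box (405,108). Next I'll view an enlarged crop.

```bash
python3 - <<'E'
import cv2,numpy as np
a=cv2.imread('pics/top0.png')[160:230,205:360]; b=cv2.imread('pics/side0.png')[195:315,250:345]
a=cv2.convertScaleAbs(cv2.resize(a,None,fx=5,fy=5,interpolation=cv2.INTER_CUBIC),alpha=1.5);cv2.imwrite('pics/ca.png',a)
b=cv2.convertScaleAbs(cv2.resize(b,None,fx=5,fy=5,interpolation=cv2.INTER_CUBIC),alpha=1.5);cv2.imwrite('pics/cb.png',b)
E
```

```text
(no output)
```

View pics/ca.png

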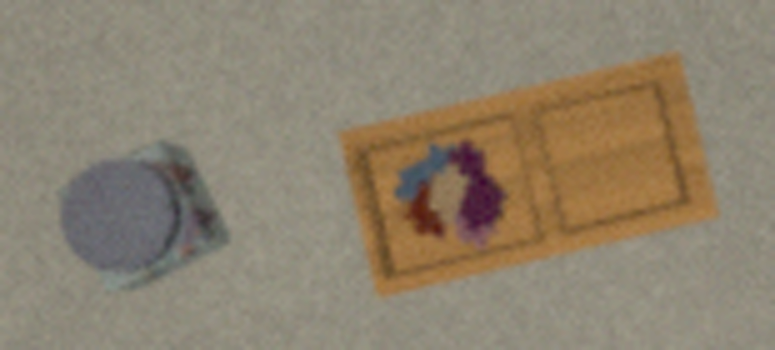

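View pics/cb.png

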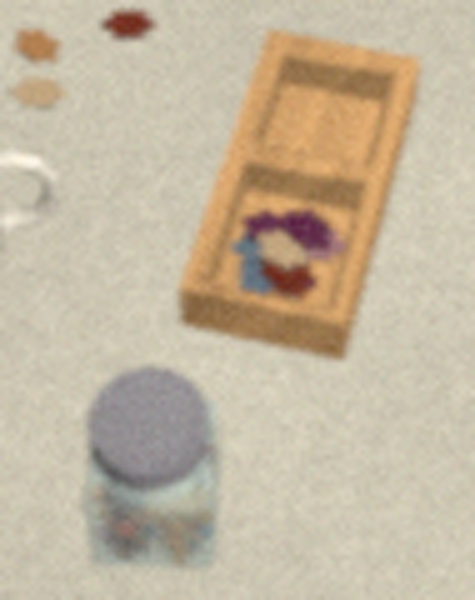

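```bash
cat > m.py <<'E'
from h import *
from scipy.optimize import least_squares
T=load('top0.png');S=load('side0.png')
ft=lambda X,Y:(205+(X+.5)/5-.5,160+(Y+.5)/5-.5)
fs=lambda X,Y:(250+(X+.5)/5-.5,195+(Y+.5)/5-.5)
tc=[(340,131),(680,53),(718,214),(382,295)]; sc=[(182,292),(268,32),(418,60),(347,328)]
L=np.array([[.045,.0925],[.045,-.0925],[-.045,-.0925],[-.045,.0925]])
def W(p,l,z): 
    c,s=np.cos(p[2]),np.sin(p[2]); return [p[0]+c*l[0]-s*l[1],p[1]+s*l[0]+c*l[1],z]
def res(p,v='ts'):
    r=[]
    if 't' in v: r+=[proj(T,W(p,l,.036))-ft(*q) for l,q in zip(L,tc)]
    if 's' in v: r+=[proj(S,W(p,l,.036))-fs(*q) for l,q in zip(L,sc)]
    return np.ravel(r)
for v in('t','s','ts'):
    f=least_squares(res,[.55,.02,.2],args=(v,)); p=f.x; print(v,p[:2],np.degrees(p[2]),abs(f.fun).max(),'pocket',W(p,[0,-.045],0))
print('lid',at(T,*ft(119,214),.094),at(S,*fs(149,422),.094))
# jar edges in top view for several yaw
lid=(at(T,*ft(119,214),.094)+at(S,*fs(149,422),.094))/2
print('edge dir', at(T,*ft(112,290),.03), at(T,*ft(228,240),.0),at(T,*ft(185,148),0.))
for y in range(0,90,10):
    print(y,[((proj(T,W((lid[0],lid[1],np.radians(y)),l,z))-(205,160))*5).round().tolist() for z in(0,.064) for l in([.03,.03],[.03,-.03],[-.03,-.03],[-.03,.03])])
E
python3 m.py; grep -c . m.py
```

```text
t [0.54398211 0.0490421 ] 12.870933999301696 0.731276782769271 pocket [np.float64(0.5540061079129638), np.float64(0.005172751696722863), 0]
s [0.54193839 0.05125464] 13.581686913009117 0.27701179392335007 pocket [np.float64(0.5525058074046407), np.float64(0.00751301842158171), 0]
ts [0.54310809 0.04983473] 13.215076852502666 0.9442376730334843 pocket [np.float64(0.553395410660673), np.float64(0.0060263882216086695), 0]
lid [0.52312168 0.25071168 0.094     ] [0.52133258 0.25265526 0.094     ]
edge dir [0.48429311 0.27075525 0.03      ] [0.51037167 0.21516131 0.        ] [0.56080571 0.23860376 0.        ]
0 [[104.0, 162.0], [214.0, 161.0], [214.0, 271.0], [104.0, 272.0], [72.0, 157.0], [189.0, 156.0], [189.0, 273.0], [71.0, 274.0]]
10 [[96.0, 173.0], [204.0, 153.0], [223.0, 261.0], [115.0, 281.0], [62.0, 168.0], [178.0, 146.0], [198.0, 262.0], [82.0, 283.0]]
20 [[89.0, 185.0], [192.0, 146.0], [230.0, 249.0], [126.0, 288.0], [55.0, 180.0], [165.0, 139.0], [205.0, 249.0], [95.0, 291.0]]
30 [[84.0, 197.0], [179.0, 142.0], [234.0, 236.0], [139.0, 292.0], [50.0, 194.0], [152.0, 135.0], [210.0, 236.0], [109.0, 295.0]]
40 [[82.0, 211.0], [166.0, 139.0], [236.0, 223.0], [152.0, 294.0], [48.0, 208.0], [137.0, 132.0], [213.0, 221.0], [123.0, 298.0]]
50 [[82.0, 224.0], [152.0, 140.0], [236.0, 209.0], [166.0, 294.0], [48.0, 223.0], [123.0, 132.0], [213.0, 207.0], [137.0, 298.0]]
60 [[84.0, 238.0], [139.0, 142.0], [234.0, 196.0], [179.0, 292.0], [50.0, 237.0], [109.0, 135.0], [210.0, 193.0], [152.0, 295.0]]
70 [[89.0, 250.0], [126.0, 147.0], [229.0, 183.0], [192.0, 287.0], [55.0, 251.0], [95.0, 140.0], [205.0, 179.0], [165.0, 290.0]]
80 [[96.0, 262.0], [115.0, 154.0], [223.0, 172.0], [204.0, 280.0], [62.0, 263.0], [83.0, 147.0], [198.0, 167.0], [178.0, 283.0]]
22
```

Emit:
servo_tool(
  plan=[
    [1, [3.1, -1.7, 0], [0, 0, 0]],
    [1, [3.1, -1.7, 0], [0, 0, 0]],
    [1, [3.1, -1.7, 0], [0, 0, 0]],
    [1, [3.1, -1.7, 0], [0, 0, 0]],
    [1, [3.1, -1.7, 0], [0, 0, 0]],
    [1, [3.1, -1.7, 0], [0, 0, 0]],
    [1, [3.1, -1.7, 0], [0, 0, 0]],
    [1, [3.1, -1.7, 0], [0, 0, 0]],
    [1, [3.1, -1.7, 0], [0, 0, 0]],
    [1, [3.1, -1.7, 0], [0, 0, 0]],
    [1, [3.1, -1.7, 0], [0, 0, 0]],
    [1, [3.1, -1.7, 0], [0, 0, 0]],
    [1, [1.1, -3.3, 0], [0, 0, 0]],
    [1, [1.1, -3.3, 0], [0, 0, 0]],
    [1, [1.1, -3.3, 0], [0, 0, 0]],
    [1, [1.1, -3.3, 0], [0, 0, 0]],
    [1, [1.1, -3.3, 0], [0, 0, 0]],
    [1, [1.1, -3.3, 0], [0, 0, 0]],
    [1, [1.1, -3.3, 0], [0, 0, 0]],
    [1, [1.1, -3.3, 0], [0, 0, 0]],
  ],
  force=40,
)

```text
time_s: 1.77
tool_pos: [0.5021, -0.0049, 0.2101]
tool_rot: [-179.3, 0.8, 17.6]
force: [-0.1, 0.6, -0.3]
grip_width: 0.087
```

```bash
cat > plan.py <<'E'
import sys,json
from h import *
from scipy.spatial.transform import Rotation as Ro, Slerp
def plan(tx,ty,tz,yaw,n,g):
    o=env.get_obs(); p=np.array(o['tool_pos']); R0=Ro.from_euler('xyz',o['tool_rot'],degrees=True)
    R1=Ro.from_euler('xyz',[180,0,yaw],degrees=True); t=np.array([tx,ty,tz]); rv=(R0.inv()*R1).as_rotvec(degrees=True)/n
    print('now',p.round(4),np.round(o['tool_rot'],1),'F',np.round(o['force'],1),'q',np.round(o['qpos']),'g',round(o['grip_width'],4))
    R=R0
    for i in range(n):
        s=R.inv().apply((t-p)/n)*100; print(json.dumps([g,s.round(2).tolist(),rv.round(1).tolist()]),end=', '); R=R*Ro.from_rotvec(rv,degrees=True)
    print()
if __name__=='__main__': a=[float(v) for v in sys.argv[1:]]; plan(*a[:4],int(a[4]),a[5])
E
python3 plan.py .5223 .2517 .13 67 10 1
```

```text
now [ 0.5021 -0.0049  0.2101] [-179.3    0.8   17.6] F [-0.1  0.6 -0.3] q [ 30.   3. -33. 103.   1.  75. -76.] g 0.087
[1.0, [0.98, -2.37, 0.82], [-0.1, 0.0, -4.9]], [1.0, [1.18, -2.28, 0.82], [-0.1, 0.0, -4.9]], [1.0, [1.37, -2.17, 0.81], [-0.1, 0.0, -4.9]], [1.0, [1.55, -2.05, 0.81], [-0.1, 0.0, -4.9]], [1.0, [1.72, -1.91, 0.81], [-0.1, 0.0, -4.9]], [1.0, [1.88, -1.76, 0.81], [-0.1, 0.0, -4.9]], [1.0, [2.02, -1.59, 0.8], [-0.1, 0.0, -4.9]], [1.0, [2.15, -1.41, 0.8], [-0.1, 0.0, -4.9]], [1.0, [2.27, -1.22, 0.8], [-0.1, 0.0, -4.9]], [1.0, [2.36, -1.02, 0.8], [-0.1, 0.0, -4.9]],
```

Emit:
servo_tool(
  plan=[
    [1, [1.0, -2.4, 0.7], [0, 0, -4.9]],
    [1, [1.2, -2.3, 0.7], [0, 0, -4.9]],
    [1, [1.4, -2.2, 0.7], [0, 0, -4.9]],
    [1, [1.5, -2.0, 0.7], [0, 0, -4.9]],
    [1, [1.7, -1.9, 0.7], [0, 0, -4.9]],
    [1, [1.9, -1.8, 0.7], [0, 0, -4.9]],
    [1, [2.0, -1.6, 0.7], [0, 0, -4.9]],
    [1, [2.1, -1.4, 0.7], [0, 0, -4.9]],
    [1, [2.3, -1.2, 0.7], [0, 0, -4.9]],
    [1, [2.4, -1.0, 0.7], [0, 0, -4.9]],
    [1, [0, 0, 0], [0, 0, 0]],
  ],
)

```text
time_s: 2.68
tool_pos: [0.5123, 0.2735, 0.1369]
tool_rot: [-178.8, -0.1, 69.7]
force: [-1.1, 0.4, 0.2]
grip_width: 0.087
```

```bash
python3 plan.py .5223 .2517 .13 67 2 1; python3 - <<'E'
from h import *
s=shot('side','s1.png'); o=env.get_obs(); u=proj(s,o['tool_pos']); print(u, u*0+proj(s,[.5223,.2517,.094]))
a=s['image'][180:340,200:380]
cv2.imwrite('pics/s1c.png',cv2.convertScaleAbs(cv2.resize(a,None,fx=4,fy=3.75,interpolation=cv2.INTER_CUBIC) if 0 else cv2.resize(a,None,fx=3.7,fy=3.7,interpolation=cv2.INTER_CUBIC),alpha=1.5))
E
```

```text
now [0.5123 0.2735 0.1369] [-1.788e+02 -1.000e-01  6.970e+01] F [-1.1  0.4  0.2] q [  9.  20. -47.  98.  14.  70. -62.] g 0.087
[1.0, [-0.85, 0.85, 0.32], [-0.6, -0.0, 1.3]], [1.0, [-0.83, 0.87, 0.33], [-0.6, -0.0, 1.3]], 
[277.61442067 277.27198393] [279.24575378 278.50639569]
```

View pics/s1c.png

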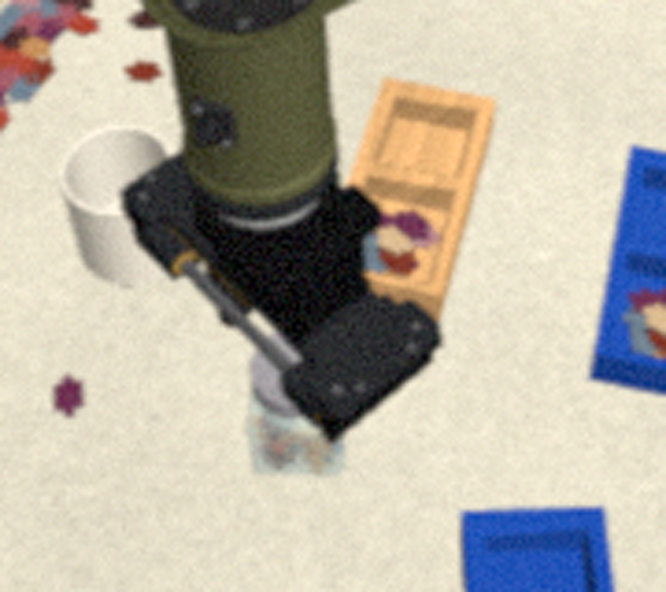

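Gripper is above the jar (lid at crop (275,385)), overshot by ~2 cm in y; correcting before descending.

Emit:
servo_tool(
  plan=[
    [1, [-0.6, 0.6, 0.2], [-0.6, 0, 1]],
    [1, [-0.6, 0.6, 0.2], [-0.6, 0, 1]],
    [1, [-0.3, 0.4, 0.1], [0, 0, 0]],
    [1, [0, 0, 0], [0, 0, 0]],
    [1, [0, 0, 0], [0, 0, 0]],
  ],
)

```text
time_s: 3.15
tool_pos: [0.5244, 0.2426, 0.1309]
tool_rot: [179.7, 0.3, 66.6]
force: [0.1, 1.0, 0.9]
grip_width: 0.0868
```

```bash
python3 plan.py .5223 .2517 .07 67 8 1
```

```text
now [0.5244 0.2426 0.1309] [179.7   0.3  66.6] F [0.1 1.  0.9] q [ 11.  19. -45.  99.  15.  68. -62.] g 0.0868
[1.0, [0.1, -0.07, 0.76], [0.0, 0.0, -0.0]], [1.0, [0.1, -0.07, 0.76], [0.0, 0.0, -0.0]], [1.0, [0.1, -0.07, 0.76], [0.0, 0.0, -0.0]], [1.0, [0.1, -0.07, 0.76], [0.0, 0.0, -0.0]], [1.0, [0.1, -0.07, 0.76], [0.0, 0.0, -0.0]], [1.0, [0.1, -0.07, 0.76], [0.0, 0.0, -0.0]], [1.0, [0.1, -0.07, 0.76], [0.0, 0.0, -0.0]], [1.0, [0.1, -0.07, 0.76], [0.0, 0.0, -0.0]],
```

Emit:
servo_tool(
  plan=[
    [1, [0.35, -0.25, 0.3], [0, 0, 0]],
    [1, [0.2, -0.15, 0.5], [0, 0, 0]],
    [1, [0, 0, 0.5], [0, 0, 0]],
    [1, [0, 0, 0.2], [0, 0, 0]],
    [1, [0, 0, 0], [0, 0, 0]],
    [1, [0, 0, 0], [0, 0, 0]],
  ],
)

```text
time_s: 3.65
tool_pos: [0.5236, 0.2479, 0.1147]
tool_rot: [179.6, 0.3, 66.4]
force: [0.1, 0.5, 0.4]
grip_width: 0.0869
```

```bash
python3 plan.py .5223 .2517 .07 67 5 1
```

```text
now [0.5236 0.2479 0.1147] [179.6   0.3  66.4] F [0.1 0.5 0.4] q [ 10.  20. -45. 100.  16.  67. -64.] g 0.0869
[1.0, [0.06, -0.06, 0.89], [0.1, 0.1, -0.1]], [1.0, [0.06, -0.06, 0.89], [0.1, 0.1, -0.1]], [1.0, [0.06, -0.06, 0.89], [0.1, 0.1, -0.1]], [1.0, [0.06, -0.06, 0.89], [0.1, 0.1, -0.1]], [1.0, [0.06, -0.05, 0.89], [0.1, 0.1, -0.1]],
```

Emit:
servo_tool(
  plan=[
    [1, [0.1, -0.1, 0.6], [0, 0, 0]],
    [1, [0.1, -0.1, 0.8], [0, 0, 0]],
    [1, [0.1, -0.1, 0.8], [0, 0, 0]],
    [1, [0, 0, 0.8], [0, 0, 0]],
    [1, [0, 0, 0.6], [0, 0, 0]],
    [1, [0, 0, 0.2], [0, 0, 0]],
    [1, [0, 0, 0], [0, 0, 0]],
    [1, [0, 0, 0], [0, 0, 0]],
  ],
)

```text
time_s: 4.32
tool_pos: [0.5209, 0.2524, 0.0712]
tool_rot: [179.7, 0.4, 66.5]
force: [-0.3, -0.2, 0.6]
grip_width: 0.0866
```

```bash
python3 plan.py .5223 .2517 .07 67 2 1
```

```text
now [0.5209 0.2524 0.0712] [179.7   0.4  66.5] F [-0.3 -0.2  0.6] q [  8.  23. -44. 102.  18.  63. -66.] g 0.0866
[1.0, [-0.0, 0.08, 0.06], [0.1, 0.2, -0.2]], [1.0, [-0.0, 0.08, 0.06], [0.1, 0.2, -0.2]],
```

Good. Close.

Emit:
servo_tool(
  plan=[
    [0, [0, 0.1, 0], [0, 0, 0]],
    [0, [0, 0, 0], [0, 0, 0]],
    [0, [0, 0, 0], [0, 0, 0]],
    [0, [0, 0, 0], [0, 0, 0]],
    [0, [0, 0, 0], [0, 0, 0]],
    [0, [0, 0, 0], [0, 0, 0]],
    [0, [0, 0, 0], [0, 0, 0]],
    [0, [0, 0, 0], [0, 0, 0]],
  ],
  force=35,
)

```text
time_s: 4.98
tool_pos: [0.5232, 0.2521, 0.0728]
tool_rot: [179.6, 0.3, 66.5]
force: [0.6, 0.1, -1.4]
grip_width: 0.0555
```

```bash
python3 plan.py .521 .252 .14 67 8 0
```

```text
now [0.5232 0.2521 0.0728] [179.6   0.3  66.5] F [ 0.6  0.1 -1.4] q [  8.  23. -44. 102.  18.  63. -66.] g 0.0555
[0.0, [-0.02, -0.02, -0.84], [0.0, 0.0, -0.1]], [0.0, [-0.02, -0.02, -0.84], [0.0, 0.0, -0.1]], [0.0, [-0.02, -0.02, -0.84], [0.0, 0.0, -0.1]], [0.0, [-0.01, -0.02, -0.84], [0.0, 0.0, -0.1]], [0.0, [-0.01, -0.02, -0.84], [0.0, 0.0, -0.1]], [0.0, [-0.01, -0.02, -0.84], [0.0, 0.0, -0.1]], [0.0, [-0.01, -0.02, -0.84], [0.0, 0.0, -0.1]], [0.0, [-0.01, -0.02, -0.84], [0.0, 0.0, -0.1]],
```

Emit:
servo_tool(
  plan=[
    [0, [0, 0, -0.4], [0, 0, 0]],
    [0, [0, 0, -0.7], [0, 0, 0]],
    [0, [0, 0, -1.0], [0, 0, 0]],
    [0, [0, 0, -1.0], [0, 0, 0]],
    [0, [0, 0, -1.0], [0, 0, 0]],
    [0, [0, 0, -0.8], [0, 0, 0]],
    [0, [0, 0, -0.5], [0, 0, 0]],
    [0, [0, 0, -0.2], [0, 0, 0]],
    [0, [0, 0, 0], [0, 0, 0]],
  ],
)

```text
time_s: 5.73
tool_pos: [0.5219, 0.2521, 0.1345]
tool_rot: [179.7, 0.3, 66.5]
force: [0.4, -0.6, -3.6]
grip_width: 0.0555
```

```bash
python3 plan.py .553 .0060 .16 54.5 20 0
```

```text
now [0.5219 0.2521 0.1345] [179.7   0.3  66.5] F [ 0.4 -0.6 -3.6] q [ 10.  19. -46.  98.  15.  69. -63.] g 0.0555
[0.0, [-1.07, 0.63, -0.12], [0.0, 0.0, 0.6]], [0.0, [-1.06, 0.65, -0.12], [0.0, 0.0, 0.6]], [0.0, [-1.05, 0.66, -0.12], [0.0, 0.0, 0.6]], [0.0, [-1.05, 0.67, -0.12], [0.0, 0.0, 0.6]], [0.0, [-1.04, 0.68, -0.12], [0.0, 0.0, 0.6]], [0.0, [-1.03, 0.69, -0.12], [0.0, 0.0, 0.6]], [0.0, [-1.03, 0.7, -0.12], [0.0, 0.0, 0.6]], [0.0, [-1.02, 0.71, -0.12], [0.0, 0.0, 0.6]], [0.0, [-1.01, 0.72, -0.12], [0.0, 0.0, 0.6]], [0.0, [-1.0, 0.73, -0.12], [0.0, 0.0, 0.6]], [0.0, [-0.99, 0.74, -0.12], [0.0, 0.0, 0.6]], [0.0, [-0.99, 0.75, -0.12], [0.0, 0.0, 0.6]], [0.0, [-0.98, 0.76, -0.12], [0.0, 0.0, 0.6]], [0.0, [-0.97, 0.77, -0.12], [0.0, 0.0, 0.6]], [0.0, [-0.96, 0.78, -0.12], [0.0, 0.0, 0.6]], [0.0, [-0.95, 0.79, -0.13], [0.0, 0.0, 0.6]], [0.0, [-0.95, 0.8, -0.13], [0.0, 0.0, 0.6]], [0.0, [-0.94, 0.81, -0.13], [0.0, 0.0, 0.6]], [0.0, [-0.93, 0.82, -0.13], [0.0, 0.0, 0.6]], [0.0, [-0.92, 0.83, -0.13], [0.0, 0.0, 0.6]],
```

Emit:
servo_tool(
  plan=[
    [0, [-0.6, 0.4, -0.2], [0, 0, 0.6]],
    [0, [-1.0, 0.7, -0.2], [0, 0, 0.6]],
    [0, [-1.1, 0.7, -0.2], [0, 0, 0.6]],
    [0, [-1.1, 0.7, -0.1], [0, 0, 0.6]],
    [0, [-1.1, 0.7, -0.1], [0, 0, 0.6]],
    [0, [-1.1, 0.7, -0.1], [0, 0, 0.6]],
    [0, [-1.1, 0.7, -0.1], [0, 0, 0.6]],
    [0, [-1.1, 0.7, -0.1], [0, 0, 0.6]],
    [0, [-1.0, 0.7, -0.1], [0, 0, 0.6]],
    [0, [-1.0, 0.7, -0.1], [0, 0, 0.6]],
    [0, [-1.0, 0.7, -0.1], [0, 0, 0.6]],
    [0, [-1.0, 0.8, -0.1], [0, 0, 0.6]],
    [0, [-1.0, 0.8, -0.1], [0, 0, 0.6]],
    [0, [-1.0, 0.8, -0.1], [0, 0, 0.6]],
    [0, [-1.0, 0.8, -0.1], [0, 0, 0.6]],
    [0, [-0.9, 0.8, 0], [0, 0, 0.6]],
    [0, [-0.8, 0.7, 0], [0, 0, 0.6]],
    [0, [-0.5, 0.4, 0], [0, 0, 0.3]],
    [0, [0, 0, 0], [0, 0, 0]],
    [0, [0, 0, 0], [0, 0, 0]],
  ],
)

```text
time_s: 7.4
tool_pos: [0.5479, 0.0108, 0.1545]
tool_rot: [179.7, 0.5, 54.5]
force: [-0.4, 0.6, -3.4]
grip_width: 0.0552
```

```bash
python3 plan.py .553 .0060 .14 54.5 3 0;  python3 - <<'E'
from h import *
s=shot('side','s2.png'); t=shot('top','t2.png')
f=lambda im,x0,x1,y0,y1,k:cv2.convertScaleAbs(cv2.resize(im[y0:y1,x0:x1],None,fx=k,fy=k,interpolation=cv2.INTER_CUBIC),alpha=1.5)
cv2.imwrite('pics/s2c.png',f(s['image'],265,365,150,270,5))
E
```

```text
now [0.5479 0.0108 0.1545] [179.7   0.5  54.5] F [-0.4  0.6 -3.4] q [ 30.  12. -38. 102.   8.  69. -46.] g 0.0552
[0.0, [-0.03, 0.23, 0.49], [0.1, 0.2, -0.0]], [0.0, [-0.03, 0.23, 0.49], [0.1, 0.2, -0.0]], [0.0, [-0.03, 0.23, 0.48], [0.1, 0.2, -0.0]],
```

View pics/s2c.png

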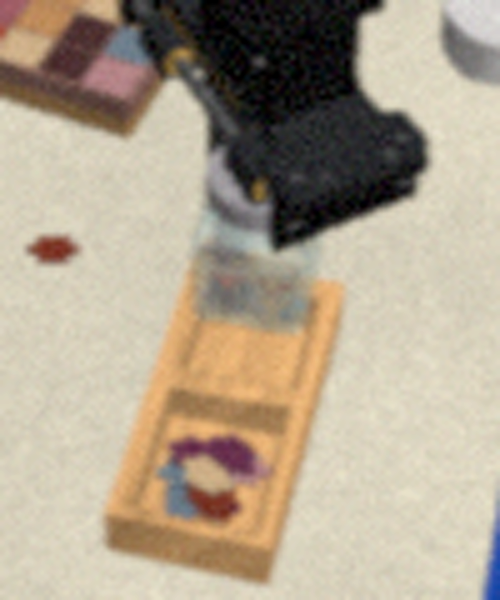

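```bash
python3 - <<'E'
from h import *
S=load('s2.png'); z=.1545-.0728
A=at(S,265+203/5,150+316/5,z);B=at(S,265+303/5,150+329/5,z)
d=A-B; print('edge',np.hypot(*d[:2]),np.degrees(np.arctan2(d[1],d[0])),'mid',(A+B)/2)
m=(A+B)/2; th=np.arctan2(d[1],d[0]); print('centre',m-.03*np.array([-np.sin(th),np.cos(th),0]))
for y in (6,9,13,17):
    c,s=np.cos(np.radians(y)),np.sin(np.radians(y))
    print(y,[((proj(S,[.5479+c*a-s*b,.0108+s*a+c*b,z])-(265,150))*5).round().tolist() for a,b in((.03,.03),(-.03,.03),(.03,-.03),(-.03,-.03))])
# check block front top corner
print([((proj(S,[.5431+np.cos(.2306)*a-np.sin(.2306)*b,.0498+np.sin(.2306)*a+np.cos(.2306)*b,.036])-(265,150))*5).round().tolist() for a,b in((.045,.0925),(-.045,.0925),(.045,-.0925),(-.045,-.0925))])
E
```

```text
edge 0.05442065089185937 18.102019162821154 mid [0.5369172  0.03324624 0.0817    ]
centre [0.54623849 0.0047311  0.0817    ]
6 [[182.0, 311.0], [286.0, 343.0], [222.0, 233.0], [323.0, 263.0]]
9 [[184.0, 314.0], [290.0, 342.0], [218.0, 234.0], [321.0, 260.0]]
13 [[186.0, 317.0], [295.0, 339.0], [214.0, 236.0], [319.0, 257.0]]
17 [[189.0, 321.0], [299.0, 337.0], [209.0, 238.0], [316.0, 253.0]]
[[102.0, 512.0], [269.0, 548.0], [191.0, 252.0], [342.0, 282.0]]
```

Jar hangs level over the pocket, bottom edge (203,316)–(303,329). Going down just above the block's top for a direct comparison.

Emit:
servo_tool(
  plan=[
    [0, [0, 0.3, 0.4], [0, 0, 0]],
    [0, [0, 0.3, 0.7], [0, 0, 0]],
    [0, [0, 0, 0.7], [0, 0, 0]],
    [0, [0, 0, 0.7], [0, 0, 0]],
    [0, [0, 0, 0.5], [0, 0, 0]],
    [0, [0, 0, 0.2], [0, 0, 0]],
    [0, [0, 0, 0], [0, 0, 0]],
    [0, [0, 0, 0], [0, 0, 0]],
  ],
)

```text
time_s: 8.17
tool_pos: [0.5519, 0.0115, 0.1175]
tool_rot: [179.9, 0.5, 54.9]
force: [-0.8, -0.4, -3.2]
grip_width: 0.0556
```

```bash
python3 plan.py .553 .0060 .115 54.5 3 0;  python3 - <<'E'
from h import *
s=shot('side','s3.png'); 
ims=[env.read_camera('side')['image'].astype(float) for _ in range(4)]
im=np.clip(np.mean(ims,0)*1.7,0,255).astype(np.uint8)
cv2.imwrite('pics/s3c.png',cv2.resize(im[185:245,295:350],None,fx=10,fy=10,interpolation=cv2.INTER_CUBIC))
E
```

```text
now [0.5519 0.0115 0.1175] [179.9   0.5  54.9] F [-0.8 -0.4 -3.2] q [ 29.  15. -38. 103.  10.  66. -47.] g 0.0556
[0.0, [-0.13, 0.13, 0.09], [0.0, 0.2, 0.1]], [0.0, [-0.13, 0.14, 0.09], [0.0, 0.2, 0.1]], [0.0, [-0.13, 0.14, 0.08], [0.0, 0.2, 0.1]],
```

View pics/s3c.png

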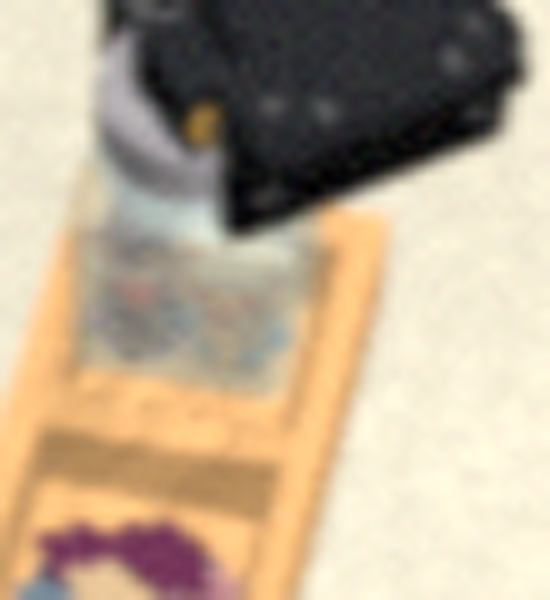

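```bash
python3 - <<'E'
from h import *
S=load('s3.png'); z=.1175-.0728
g=lambda X,Y:(295+(X+.5)/10-.5,185+(Y+.5)/10-.5)
def e(a,b,z):
    A=at(S,*g(*a),z);B=at(S,*g(*b),z);d=A-B;th=np.arctan2(d[1],d[0]);m=(A+B)/2
    print('len',np.hypot(*d[:2]),'yaw',np.degrees(th),'mid',m[:2],'centre',m[:2]-.03*np.array([-np.sin(th),np.cos(th)]))
e((77,365),(290,393),z); e((45,430),(278,465),.036)
p=(.5431,.0498,np.radians(13.2));c,s=np.cos(p[2]),np.sin(p[2])
q=lambda a,b,z:((proj(S,[p[0]+c*a-s*b,p[1]+s*a+c*b,z])-(295,185))*10+4.5).round().tolist()
print('pocket mouth',[q(a,-.045+b,.036) for a in(.032,-.032) for b in(.032,-.032)],'outer',[q(a,b,.036) for a,b in((.045,-.0925),(-.045,-.0925))],'well',[q(a,.043-.0405,.036) for a in(.0335,-.0335)],[q(a,.043-.0335,.036) for a in(.0405,-.0405)])
for y in (11,13,15,17):
    c2,s2=np.cos(np.radians(y)),np.sin(np.radians(y))
    print(y,[((proj(S,[.5519+c2*a-s2*b,.0115+s2*a+c2*b,zz])-(295,185))*10+4.5).round().tolist() for zz in (z,z+.064) for a,b in((.03,.03),(-.03,.03))])
E
```

```text
len 0.05954305528945784 yaw 18.130495963563625 mid [0.54355269 0.03504738] centre [0.55288816 0.00653688]
len 0.06510631894440815 yaw 16.945504397870106 mid [0.54113484 0.0529679 ] centre [0.5498787  0.02427043]
pocket mouth [[60.0, 377.0], [117.0, 207.0], [284.0, 423.0], [333.0, 249.0]] outer [[87.0, 159.0], [388.0, 218.0]] well [[40.0, 420.0], [276.0, 468.0]] [[9.0, 434.0], [296.0, 493.0]]
11 [[61.0, 366.0], [270.0, 415.0], [59.0, 218.0], [278.0, 268.0]]
13 [[64.0, 370.0], [275.0, 413.0], [62.0, 222.0], [283.0, 266.0]]
15 [[66.0, 373.0], [279.0, 411.0], [64.0, 225.0], [287.0, 264.0]]
17 [[69.0, 377.0], [284.0, 409.0], [68.0, 229.0], [292.0, 261.0]]
```

```bash
python3 - <<'E'
from h import *
S=load('s3.png'); z=.1175-.0728
G=lambda P:(proj(S,P)-(295,185))*10+4.5
cs=np.linspace(0,2*np.pi,73)
for h in(.078,.094):
    E=np.array([G([.5519+.028*np.cos(t),.0115+.028*np.sin(t),z+h]) for t in cs]); print(h,'left',E[E[:,0].argmin()].round(),'bottom',E[E[:,1].argmax()].round())
im=cv2.imread('pics/s3.png')
def draw(k,col,cx,cy,yaw):
    c,s=np.cos(yaw),np.sin(yaw)
    for zz in(z,z+.064):
        cv2.polylines(k,[np.int32([G([cx+c*a-s*b,cy+s*a+c*b,zz]) for a,b in((.03,.03),(-.03,.03),(-.03,-.03),(.03,-.03))])],True,col,1)
    for h in(.078,.094): cv2.polylines(k,[np.int32([G([cx+.028*np.cos(t),cy+.028*np.sin(t),z+h]) for t in cs])],True,col,1)
k=cv2.convertScaleAbs(cv2.resize(im[185:245,295:350],None,fx=10,fy=10,interpolation=cv2.INTER_CUBIC),alpha=1.7)
draw(k,(0,0,255),.5519,.0115,np.radians(14))
p=(.5431,.0498,np.radians(13.2));c,s=np.cos(p[2]),np.sin(p[2])
for cy,w,l in((-.045,.032,.032),(0,.045,.0925)): cv2.polylines(k,[np.int32([G([p[0]+c*a-s*(b+cy),p[1]+s*a+c*(b+cy),.036]) for a,b in((w,l),(-w,l),(-w,-l),(w,-l))])],True,(0,160,0),1)
cv2.imwrite('pics/s3o.png',k)
E
```

```text
0.078 left [ 94. 129.] bottom [206. 207.]
0.094 left [94. 89.] bottom [207. 167.]
```

View pics/s3o.png

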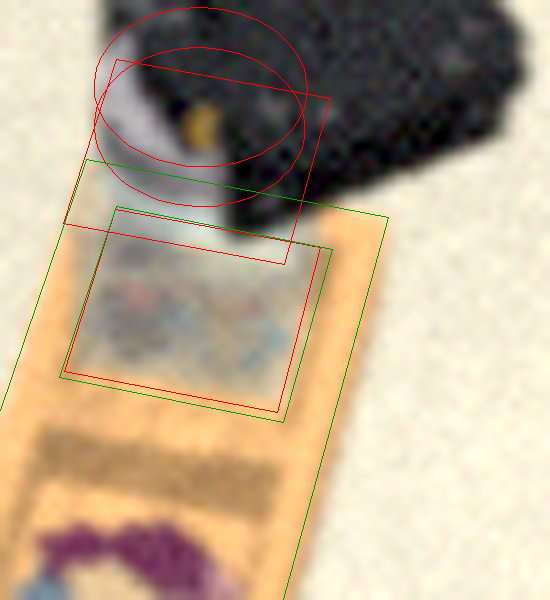

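Overlay: the jar's visible base sits about 1 mm from pocket-centred and nearly parallel. Small correction, then a gentle descent watching force.

Emit:
servo_tool(
  plan=[
    [0, [-0.1, 0.2, 0], [0, 0, 1]],
    [0, [0, 0, 0.2], [0, 0, 0]],
    [0, [0, 0, 0.3], [0, 0, 0]],
    [0, [0, 0, 0.3], [0, 0, 0]],
    [0, [0, 0, 0.3], [0, 0, 0]],
    [0, [0, 0, 0.2], [0, 0, 0]],
    [0, [0, 0, 0], [0, 0, 0]],
  ],
)

```text
time_s: 9.0
tool_pos: [0.5555, 0.0069, 0.1078]
tool_rot: [179.5, 0.5, 53.7]
force: [-1.7, 0.9, -0.1]
grip_width: 0.0553
```

```bash
python3 plan.py .553 .0080 .082 54 3 0
```

```text
now [0.5555 0.0069 0.1078] [179.5   0.5  53.7] F [-1.7  0.9 -0.1] q [ 29.  15. -37. 104.  11.  64. -48.] g 0.0553
[0.0, [-0.01, -0.1, 0.86], [0.2, 0.2, -0.1]], [0.0, [-0.01, -0.1, 0.86], [0.2, 0.2, -0.1]], [0.0, [-0.02, -0.09, 0.86], [0.2, 0.2, -0.1]],
```

Emit:
servo_tool(
  plan=[
    [0, [0, -0.2, 0], [0.3, 0.3, 0]],
    [0, [0, 0, 0.1], [0, 0, 0]],
    [0, [0, 0, 0.2], [0, 0, 0]],
    [0, [0, 0, 0.3], [0, 0, 0]],
    [0, [0, 0, 0.3], [0, 0, 0]],
  ],
)

```text
time_s: 9.42
tool_pos: [0.5541, 0.0079, 0.0976]
tool_rot: [179.8, 0.1, 53.7]
force: [-0.3, -0.2, -3.0]
grip_width: 0.0555
```

```bash
python3 plan.py .553 .0080 .082 54 3 0
```

```text
now [0.5541 0.0079 0.0976] [1.798e+02 1.000e-01 5.370e+01] F [-0.3 -0.2 -3. ] q [ 29.  16. -37. 105.  11.  63. -48.] g 0.0555
[0.0, [-0.02, -0.03, 0.52], [0.1, 0.0, -0.1]], [0.0, [-0.02, -0.03, 0.52], [0.1, 0.0, -0.1]], [0.0, [-0.02, -0.03, 0.52], [0.1, 0.0, -0.1]],
```

Emit:
servo_tool(
  plan=[
    [0, [0, 0, 0.3], [0, 0, 0]],
    [0, [0, 0, 0.3], [0, 0, 0]],
    [0, [0, 0, 0.3], [0, 0, 0]],
    [0, [0, 0, 0.2], [0, 0, 0]],
    [0, [0, 0, 0.2], [0, 0, 0]],
    [0, [0, 0, 0.1], [0, 0, 0]],
    [0, [0, 0, 0], [0, 0, 0]],
  ],
)

```text
time_s: 10.0
tool_pos: [0.5532, 0.0078, 0.0808]
tool_rot: [179.9, 0.2, 53.7]
force: [-0.9, 0.2, -1.5]
grip_width: 0.0555
```

```bash
python3 plan.py .554 .0080 .081 54 3 0
```

```text
now [0.5532 0.0078 0.0808] [179.9   0.2  53.7] F [-0.9  0.2 -1.5] q [ 28.  17. -37. 105.  12.  61. -49.] g 0.0555
[0.0, [0.02, 0.02, -0.01], [0.0, 0.1, -0.1]], [0.0, [0.02, 0.02, -0.01], [0.0, 0.1, -0.1]], [0.0, [0.02, 0.02, -0.01], [0.0, 0.1, -0.1]],
```

Emit:
servo_tool(
  plan=[
    [0, [0, 0, 0.15], [0, 0, 0]],
    [0, [0, 0, 0.2], [0, 0, 0]],
    [0, [0, 0, 0.1], [0, 0, 0]],
  ],
  force=42,
)

```text
time_s: 10.25
tool_pos: [0.5542, 0.008, 0.081]
tool_rot: [179.7, 0.3, 53.7]
force: [-2.2, -0.0, 0.9]
grip_width: 0.0554
```

```bash
python3 plan.py .554 .0080 .08 54 1 0
```

```text
now [0.5542 0.008  0.081 ] [179.7   0.3  53.7] F [-2.2 -0.   0.9] q [ 28.  17. -37. 105.  12.  61. -49.] g 0.0554
[0.0, [-0.01, -0.01, 0.1], [0.3, 0.3, -0.3]],
```

Emit:
servo_tool(
  plan=[
    [0, [0, 0, 0], [0, 0, -3]],
    [0, [0, 0, 0], [0, 0, -4]],
    [0, [0, 0, 0], [0, 0, -4]],
    [0, [0, 0, 0], [0, 0, -4]],
    [0, [0, 0, 0], [0, 0, -4]],
    [0, [0, 0, 0], [0, 0, -4]],
  ],
)

```text
time_s: 10.75
tool_pos: [0.5546, 0.0076, 0.0818]
tool_rot: [179.8, 0.2, 77.0]
force: [-1.1, -1.2, -0.7]
grip_width: 0.0552
```

```bash
python3 plan.py .554 .0080 .081 124 10 0; python3 -c "
from h import *;print(env.get_obs()['wrist_torque'])"
```

```text
now [0.5546 0.0076 0.0818] [179.8   0.2  77. ] F [-1.1 -1.2 -0.7] q [ 31.  18. -40. 105.  13.  62. -27.] g 0.0552
[0.0, [0.0, -0.01, 0.01], [0.0, 0.0, -4.7]], [0.0, [0.0, -0.01, 0.01], [0.0, 0.0, -4.7]], [0.0, [0.0, -0.01, 0.01], [0.0, 0.0, -4.7]], [0.0, [0.0, -0.01, 0.01], [0.0, 0.0, -4.7]], [0.0, [0.01, -0.01, 0.01], [0.0, 0.0, -4.7]], [0.0, [0.01, -0.0, 0.01], [0.0, 0.0, -4.7]], [0.0, [0.01, -0.0, 0.01], [0.0, 0.0, -4.7]], [0.0, [0.01, -0.0, 0.01], [0.0, 0.0, -4.7]], [0.0, [0.01, -0.0, 0.01], [0.0, 0.0, -4.7]], [0.0, [0.01, -0.0, 0.01], [0.0, 0.0, -4.7]], 
[-0.00551623  0.12873145 -0.71927664]
```

Emit:
servo_tool(
  plan=[
    [0, [0, 0, 0], [0, 0, -4]],
    [0, [0, 0, 0], [0, 0, -4]],
    [0, [0, 0, 0], [0, 0, -4]],
    [0, [0, 0, 0], [0, 0, -4]],
    [0, [0, 0, 0], [0, 0, -4]],
    [0, [0, 0, 0], [0, 0, -4]],
    [0, [0, 0, 0], [0, 0, -4]],
  ],
)

```text
time_s: 11.33
tool_pos: [0.5543, 0.0077, 0.082]
tool_rot: [179.9, -0.0, 105.4]
force: [-0.1, 0.4, -1.5]
grip_width: 0.0554
```

```bash
python3 plan.py .554 .0080 .081 124 5 0; python3 -c "
from h import *;print(env.get_obs()['wrist_torque'])"
```

```text
now [0.5543 0.0077 0.082 ] [179.9  -0.  105.4] F [-0.1  0.4 -1.5] q [ 35.  19. -45. 105.  15.  62.   0.] g 0.0554
[0.0, [0.01, -0.0, 0.02], [0.0, -0.0, -3.7]], [0.0, [0.01, -0.0, 0.02], [0.0, -0.0, -3.7]], [0.0, [0.01, -0.0, 0.02], [0.0, -0.0, -3.7]], [0.0, [0.01, -0.0, 0.02], [0.0, -0.0, -3.7]], [0.0, [0.01, -0.0, 0.02], [0.0, -0.0, -3.7]], 
[ 0.00329068  0.08446021 -0.67746445]
```

Emit:
servo_tool(
  plan=[
    [0, [0, 0, 0], [0, 0, -4]],
    [0, [0, 0, 0], [0, 0, -4]],
    [0, [0, 0, 0], [0, 0, -4]],
    [0, [0, 0, 0], [0, 0, -4]],
    [0, [0, 0, 0], [0, 0, -2]],
    [0, [0, 0, 0], [0, 0, 0]],
    [0, [0, 0, 0], [0, 0, 0]],
  ],
)

```text
time_s: 11.92
tool_pos: [0.5542, 0.0077, 0.0822]
tool_rot: [179.8, -0.3, 123.4]
force: [0.1, 0.2, -1.9]
grip_width: 0.0558
```

```bash
python3 plan.py .554 .0080 .121 124 5 0; python3 -c "
from h import *;print(env.get_obs()['wrist_torque'])
s=shot('side','s4.png');cv2.imwrite('pics/s4c.png',cv2.convertScaleAbs(cv2.resize(s['image'][140:250,275:385],None,fx=5,fy=5,interpolation=cv2.INTER_CUBIC),alpha=1.6))"
```

```text
now [0.5542 0.0077 0.0822] [179.8  -0.3 123.4] F [ 0.1  0.2 -1.9] q [ 38.  20. -48. 105.  16.  62.  18.] g 0.0558
[0.0, [0.01, 0.0, -0.78], [0.0, -0.1, -0.1]], [0.0, [0.01, 0.0, -0.78], [0.0, -0.1, -0.1]], [0.0, [0.01, 0.0, -0.78], [0.0, -0.1, -0.1]], [0.0, [0.01, 0.0, -0.78], [0.0, -0.1, -0.1]], [0.0, [0.01, 0.0, -0.78], [0.0, -0.1, -0.1]], 
[ 0.08658307  0.02250464 -0.56660256]
```

View pics/s4c.png

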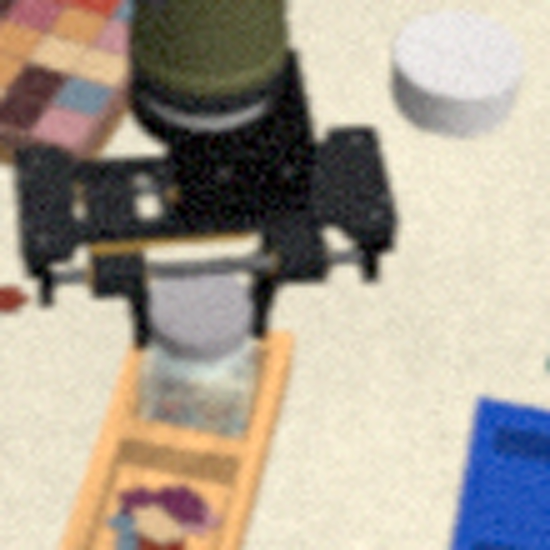

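Jar stands seated in the pocket with the lid gripped at crop (200,310). 70° turned; lifting straight.

Emit:
servo_tool(
  plan=[
    [0, [0, 0, -0.2], [0, 0, 0]],
    [0, [0, 0, -0.3], [0, 0, 0]],
    [0, [0, 0, -0.3], [0, 0, 0]],
    [0, [0, 0, -0.3], [0, 0, 0]],
    [0, [0, 0, -0.2], [0, 0, 0]],
    [0, [0, 0, 0], [0, 0, 0]],
  ],
)

```text
time_s: 12.47
tool_pos: [0.5562, 0.0081, 0.0982]
tool_rot: [179.6, -0.1, 123.6]
force: [-0.3, -0.2, 0.5]
grip_width: 0.0552
```

```bash
python3 plan.py .554 .0080 .121 124 5 0
```

```text
now [0.5562 0.0081 0.0982] [ 1.796e+02 -1.000e-01  1.236e+02] F [-0.3 -0.2  0.5] q [ 39.  19. -49. 104.  15.  64.  18.] g 0.0552
[0.0, [0.02, -0.03, -0.46], [0.1, -0.0, -0.1]], [0.0, [0.02, -0.04, -0.46], [0.1, -0.0, -0.1]], [0.0, [0.02, -0.04, -0.46], [0.1, -0.0, -0.1]], [0.0, [0.02, -0.04, -0.46], [0.1, -0.0, -0.1]], [0.0, [0.02, -0.04, -0.46], [0.1, -0.0, -0.1]],
```

Emit:
servo_tool(
  plan=[
    [0, [0, 0, -0.3], [0, 0, 0]],
    [0, [0.1, -0.1, -0.5], [0.2, 0, 0]],
    [0, [0, 0, -0.5], [0, 0, 0]],
    [0, [0, 0, -0.4], [0, 0, 0]],
    [0, [0, 0, -0.2], [0, 0, 0]],
    [0, [0, 0, 0], [0, 0, 0]],
    [0, [0, 0, 0], [0, 0, 0]],
  ],
)

```text
time_s: 13.05
tool_pos: [0.5553, 0.0088, 0.1204]
tool_rot: [179.7, 0.0, 123.6]
force: [-1.1, -0.3, -0.4]
grip_width: 0.0556
```

```bash
python3 plan.py .554 .0080 .1205 124 1 0
```

```text
now [0.5553 0.0088 0.1204] [179.7   0.  123.6] F [-1.1 -0.3 -0.4] q [ 39.  17. -49. 103.  14.  66.  19.] g 0.0556
[0.0, [0.01, -0.15, -0.02], [0.3, 0.0, -0.4]],
```

Height right; tiny lateral trim, hold, and look.

Emit:
servo_tool(
  plan=[
    [0, [0, -0.1, 0], [0.3, 0, 0]],
    [0, [0, 0, 0], [0, 0, 0]],
    [0, [0, 0, 0], [0, 0, 0]],
    [0, [0, 0, 0], [0, 0, 0]],
    [0, [0, 0, 0], [0, 0, 0]],
    [0, [0, 0, 0], [0, 0, 0]],
  ],
)

```text
time_s: 13.55
tool_pos: [0.5538, 0.0081, 0.1195]
tool_rot: [-179.9, -0.0, 123.6]
force: [-0.0, 0.2, -0.4]
grip_width: 0.0552
```

```bash
python3 plan.py .554 .0080 .1205 124 1 0; python3 -c "
from h import *
s=shot('side','s5.png');cv2.imwrite('pics/s5c.png',cv2.convertScaleAbs(cv2.resize(s['image'][140:250,275:385],None,fx=5,fy=5,interpolation=cv2.INTER_CUBIC),alpha=1.6))"
```

```text
now [0.5538 0.0081 0.1195] [-179.9   -0.   123.6] F [-0.   0.2 -0.4] q [ 39.  17. -49. 103.  14.  66.  19.] g 0.0552
[0.0, [-0.02, 0.01, -0.1], [-0.1, -0.0, -0.4]],
```

View pics/s5c.png

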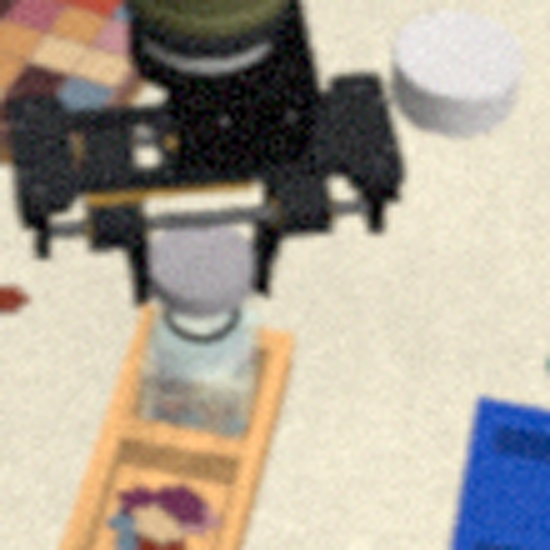

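Ring and open mouth visible at (203,320), lid level above it, jar unmoved in the pocket. Handing in.

```bash
python3 -c "
from h import *
print(env.sign_off()); o=env.get_obs(); print(o['tool_pos'],o['tool_rot'],o['force'])"
```

```text
the job is handed in; nothing more can be done
None
the job is handed in; nothing more can be done
```

The job is done and handed in. The jar is seated in the beech block's square pocket, its lid is off, and the gripper is holding the lid level over the open mouth. It took about 14 s of the 42 s allowed.

- **Seating:** I carried the jar by its lid and lowered it into the pocket. By the tool height the jar's underside came to 8 mm above the table, which is the pocket floor, and a light push moved it no further.
- **Lid:** I turned it about 70° anticlockwise with a 42 N grip, the wrist reading about 0.7 N m, and lifted it straight off. The force on the tool dropped to about zero, so the jar stayed behind.
- **Last checks:** The final picture shows the open mouth with its black ring, the jar in the pocket and the lid above it. The lid is level to about 0.1°. Its rim is about 30 mm above the glass, or about 28 mm if the small rise during turning was the pads slipping.
- **Bystanders:** I planned the moves clear of the mug, tin and box and saw no sign of contact. The final crop shows only the tin and part of the box.
- **What disagreed:** In the side camera, the hanging jar appeared 2–5 mm from where the tool position put it. I took a compromise. The jar then touched the pocket's bevel lightly (about 3 N) on the way in, and I corrected by about 2 mm.

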